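# Unlock the toy fridge with its key and open the door

## Task

The toy fridge is locked and the saucepan is standing over the keyhole in its top: set the saucepan down upright in the middle of the round stool, then take the key with the square bow from the rack, push it fully home in the keyhole and turn it clockwise as far as it goes to draw the hidden bolt. Then swing the fridge door wide open and leave it so, with the key still turned in the lock. Leave the other two keys in the rack, do not force the door while it is locked, do not tip the saucepan, and do not disturb the other toys.

Things in the scene. Friction and masses are not known exactly. Their poses are not given: they have to be found in the camera images.
- fridge: Toy fridge, red plastic, fixed to the table; box 120 deep (x) x 130 wide (y) x 160 mm high, plus a 15 mm door on its -x face. Origin under the centre of the box; +x points to its back, -x to the door side, z up. Its top is flat, with one keyhole.
- keyhole (a point): Centre of the keyhole, level with the fridge's top face (160 mm up, 10 mm to -y of the fridge's middle). Axes as the fridge's. The hole is a rectangular slot, 33.5 mm long along the fridge's y and 11.5 mm wide along its x, with a 3 mm bevelled mouth. The top is 12 mm thick; below it a turning lock barrel has a slot of the same size (lined up with the keyhole while locked). A key that is fully home stands on a floor 38 mm below this point.
- lock_barrel (a joint): Angle of the hidden lock barrel: 0 locked, grows clockwise seen from above, stop at 1.45 rad. Light friction (0.06 N m), stays where left. The key turns it only when home (within about 10 mm of the floor); the bit is then under the top and the key cannot be pulled out while turned. The bolt frees the door at about 0.5 rad; it must be turned past 1.15 rad. The key has about 0.1 rad of play in it.
- fridge_door (a joint): Angle of the fridge door, 0 shut, 1.57 at right angles, stop at 1.8 rad; wide open means past 1.0 rad. Hinge upright, at the +y end of the fridge's front; it opens toward the fridge's -x. Light friction (0.03 N m), stays where left, no spring. The bolt holds it shut while locked.
- door_post (a point): Top end of the door's pull: an upright round white post, 14 mm diameter, joined to the door below; the post's top is 35 mm above the fridge's top, 45 mm in front (-x) of the hinge line and 105 mm to -y of it when shut; the gap between post and door is 23 mm. Its uppermost 35 mm stand free above door and fridge and can be pinched from above. Axes turn with the door.
- door_hinge (a point): Point on the door's upright hinge axis, at the height of the post's top.
- key_square: The right key: wood, 90 mm tall, upright in the rack. Square-cornered flat bow (head), 12 mm thick (key's x) x 36 wide (y) x 42 high, from 48 to 90 mm above the origin. Round shaft 10 mm diameter below it; at the foot a flat bit 30 mm wide (y), 8 mm thick (x), 16 mm high. Origin at the centre of the foot's underside, z up to the bow. Same after a half turn about z. 45 g.
- key_tip (a point): Centre of the underside of the right key's bit (the same point as the origin of key_square).
- key_round: Wrong key: as the right one but with a round disc bow 42 mm in diameter; its bit is too wide for the keyhole. Leave in the rack.
- key_cross: Wrong key: as the right one but with a plus-shaped bow 40 mm wide; bit too wide. Leave in the rack.
- rack: Key rack, pale wood block fixed to the table, 60 (x) x 175 (y) x 40 mm high, with three wells in a row along its y, 55 mm apart, 30 mm deep, 38 x 11 mm. The three keys stand in them in any order, bows up, each bow's width along the rack's y; the key's foot is 10 mm above the table, so the bows are 58 to 100 mm above it. Origin under its centre.
- saucepan: Open aluminium saucepan, 42 mm high, outside diameter 60 mm at the foot and 64 at the rim, wall 4 mm; flat handle 12 mm wide and 7 thick, centred 34 mm up, sticking out along its +x to 90 mm from the middle. Origin at the centre of its underside. About 0.12 kg. Starts on the fridge's top, over the keyhole, handle away from the door.
- stool: Loose round yellow wooden stool on four legs; seat 90 mm diameter, its top 70 mm above the table. Origin on the table under the seat's centre. About 0.35 kg.
- armchair: Bystander: green plastic toy armchair, 90 x 100 x 105 mm high; origin under its centre.
- bed: Bystander: blue toy bed frame, 100 (x) x 202 (y) x 80 mm high; origin under its centre.
- teacup: Bystander: white ceramic teacup, 70 mm wide, 55 high, with a handle; origin under its centre.
- milk: Bystander: toy milk bottle, 34 mm diameter, 75 mm high; origin under its centre.
- toaster: Bystander: grey toy toaster 45 x 65 x 45 mm; origin under its centre.
- lamp: Bystander: white toy table lamp, 52 mm wide, 85 mm high; origin under its centre.
Things that resemble listed ones, but are neither listed nor needed, are in the scene too. Leave any purple look-alike of the saucepan alone. Of the things shaped like the stool, the yellow one is meant.

How it is judged:
On the way, in this order (a step that is already met when the one before it is completed fails the run):
1. the saucepan stands upright on the stool, released (horizontal distance between saucepan and stool below 0.03 m and z of saucepan in the frame of stool between 0.064 and 0.078 m and angle between each of saucepan, stool's own z axis and vertical below 0.12 rad and contact force between the fingers and saucepan below 0.2 N and linear speed of saucepan below 0.02 m/s), for 0.2 s.
2. the square-bowed key is fully home in the keyhole (z of key_tip in the frame of keyhole below -0.032 m and horizontal distance between key_tip and keyhole below 0.007 m and angle between key_square's own z axis and vertical below 0.15 rad), for 0.1 s.
3. the key has turned the barrel past 1.15 rad (all of step 2 and value of joint lock_barrel above 1.15 rad), for 0.1 s.
4. the door is open past 1.0 rad (value of joint fridge_door above 1 rad), for 0.1 s.
At the end, for the whole second after the job is handed in: Door at rest, open past 1.0 rad; square-bowed key in the keyhole within 6 mm of fully home, within 7 mm of its axis, upright within 0.15 rad, barrel past 1.15 rad; saucepan released, at rest on the upright stool, within 30 mm of its middle and 0.12 rad of upright (all of step 1 and all of step 3 and value of joint fridge_door above 1 rad and velocity of joint fridge_door between -0.05 and 0.05 rad/s); the robot touches nothing.
It fails at once if the saucepan is tipped by more than 0.6 rad (angle between saucepan's own z axis and vertical above 0.6 rad).
It fails at once if the door is forced open by more than 0.15 rad while the bolt is still across (value of joint fridge_door above 0.15 rad and value of joint lock_barrel below 0.35 rad).
It fails at once if a wrong key is taken from its well (moved by more than 25 mm) (distance of any of key_round, key_cross from where it was at the start of the episode above 0.025 m).
It fails at once if a bystander is moved by more than 30 mm or tipped by more than 0.4 rad (distance of any of armchair, bed, teacup, milk, toaster, lamp from where it was at the start of the episode above 0.03 m or angle between any of armchair, bed, teacup, milk, toaster, lamp's own z axis and vertical above 0.4 rad).
It also fails if it takes over 72 s, if anything falls off the work surface, if the arm or the gripper's body presses on something with over 40 N, if the wrist force passes 120 N, or if a joint passes its speed limit or range.

## Robot

A 6-joint arm with a two-finger parallel gripper is mounted at the origin on the work surface. World frame = base frame: x ahead of the robot, y to its left, z up, the work surface at z = 0. Lengths are in m, angles in rad, forces in N, time in s.
With the tool pointing down it reaches from about 0.275 to 0.825 m from the base axis. Payload 4.9 kg.
Tool frame: the origin (TCP) lies midway between the tips of the shut fingers; the grasp point (between the pads) lies 19 mm behind it (grip_point_offset is the distance from the TCP to the grasp point, in m); z points along the fingers, x is the direction in which the jaws open and shut, and the axes are right-handed (so a half turn about z gives the same grasp; the last joint's range is limited). The gripper opens to 85 mm and grips with 20 to 120 N. Pads are 22 mm wide; open, the fingers measure 114 mm over their backs; the gripper's body (76 mm by 85 mm) begins 54 mm behind the grasp point. The pads swing forward as they close: fully open they stand 13 mm farther back than shut.
Start: joints at [-1.265, 0.326, -0.193, 1.052, 0, 1.437], TCP at [0.234, -0.498, 0.231] pointing down, gripper open.
Joint ranges: [-2.65, 2.65], [-0.97, 1.79], [-1.3, 1.35], [-1.93, 2.1], [-1.47, 1.37], [-3.14, 3.14]. Speed limits (rad/s): [2.57, 2.57, 3.14, 3.14, 3.14, 3.14].

## Interface

Orientations are given as a rotation vector (axis times angle).
In Python, from cell import * gives the robot as it stands. Calls block until the motion is done:
- movep(position, orientation): joint-space move of the TCP to a pose.
- move_l(position, velocity=0.15, rot=None, until_force=None): straight line of the TCP; rot=None keeps the orientation; velocity is the mean speed in m/s. With until_force (N) it stops when the force on the tool has changed by that much, and returns True; else False.
- set_joints(angles): joint-space move.
- let_go() and grab(newtons=None): open the fingers fully, or close them until they stop; newtons is the grip in N (None keeps the last).
- sleep(seconds).
- ik(position, orientation): joint angles nearest the present ones, or None.
- get_state(): the state.
- grab_frame(name): name is "scene" or "top" or "wrist"; returns a dict with "img" (384x512x3 uint8, red, green, blue), "fx", "fy", "cx", "cy" (pixels), "cam_to_world" (4x4, takes a point from camera to world coordinates); the wrist camera has in their place "T_tool_cam" (4x4, takes a point from camera to tool coordinates, whose origin is the TCP and whose axes are the tool frame's). Camera axes: x right, y down, z forward; pixel columns grow to the right and rows downward; lengths in m; the calibration is good to about 2 mm. A picture is of the moment at which its call begins: read the wrist's pose just before it. There is no depth.
A pose or a line that the arm cannot do raises MotionError and nothing moves.
- sign_off(): hands the job in, once; it reports no verdict.
Trained networks look in the newest picture that a camera, given by its name, has taken for a name from the list of things; names that differ only in an ending like _2 or _b are one class to them, and where a whole thing is asked for, a point or a joint stands for the part that bears it (a point fixed in the world has none). Each returns a list of dicts, best first, with "score" (0 to 1); they miss things now and then, are a little off and sometimes report something else, mostly with a low value. They report only what shows in the picture. A call takes as long as a camera call. They do not tell look-alikes from the thing itself.
- spot_in(camera, name): "centre" ([column, row] in pixels, amid what is visible of it).
- silhouettes(camera, name): "mask" (384x512 bool, what is visible of it) and "centre" ([column, row] in pixels, amid what is visible of it).
- tip_of(camera, name): "centre" ([column, row] in pixels: a listed point, or the origin of a listed thing).
The state is a dict: "clock": time; "q": joint angles; "joint_velocities": joint speeds; "tau": joint torques, N m; "position": TCP position; "eef_rot": TCP orientation; "contact_force": force on the tool from outside, world axes, zero at the start; "wrist_torque": the same for the moment, N m; "finger_gap": opening from 0.0 (shut) to 1.0 (fully open).
Only numpy, scipy, OpenCV 4.12 (cv2) and the standard library are available. Lean on these libraries where they do the work, as an engineer would, in place of code of your own. Each camera call takes 0.05 s, during which the arm holds its last target.

## Working session

There is one attempt and no reset: what is moved stays moved. The work goes in short steps, each a Python script; the robot and the scene stay as the last script left them, time stands still between calls to the robot, and variables do not carry over. Pictures are saved under pics/ and viewed, and the job is handed in when it is done.

```bash
ls; mkdir -p pics; python3 - <<'E'
from cell import *
import cv2,numpy as np
s=get_state();print(s)
for n in ("scene","top","wrist"):
    f=grab_frame(n);cv2.imwrite(f"pics/{n}0.png",f["img"][...,::-1])
    print(n,f["fx"],f["fy"],f["cx"],f["cy"],np.round(f.get("cam_to_world",f.get("T_tool_cam")),4).tolist())
    for t in ["fridge","key_square","key_round","key_cross","rack","saucepan","stool","armchair","bed","teacup","milk","toaster","lamp"]:
        if n!="wrist": print(t,[(np.round(d["centre"]).tolist(),round(d["score"],2)) for d in spot_in(n,t)][:4])
    
E
```

```text
pics
{'clock': 0.0, 'q': array([-1.26521884e+00,  3.26943453e-01, -1.93577677e-01,  1.05200092e+00,
       -1.51379397e-05,  1.43659087e+00]), 'joint_velocities': array([ 0.0001011 ,  0.00129306, -0.00097362,  0.00173058,  0.0007378 ,
        0.00097719]), 'tau': array([-2.14753950e-04, -4.43398011e+01,  2.62441421e+01,  1.53825158e-02,
       -2.84261097e-05, -2.81450596e-08]), 'position': array([ 0.23398633, -0.4971053 ,  0.23050442]), 'eef_rot': array([-2.65157158e+00,  1.68281290e+00,  2.08838613e-03]), 'contact_force': array([ 0.37419936,  0.29603076, -0.86145227]), 'wrist_torque': array([0.03362903, 0.02016918, 0.01482315]), 'finger_gap': 1.0004959511486604}
scene 423.65208475368854 423.65208475368854 250.35752518155738 192.10195868211676 [[0.058, 0.6859, -0.7254, 1.3487], [0.9983, -0.0415, 0.0406, -0.0332], [-0.0022, -0.7266, -0.6871, 0.8878], [0.0, 0.0, 0.0, 1.0]]
fridge [([246.0, 239.0], 0.69)]
key_square [([150.0, 193.0], 0.64), ([226.0, 189.0], 0.3)]
key_round [([133.0, 197.0], 0.56)]
key_cross [([114.0, 197.0], 0.5)]
rack [([135.0, 214.0], 0.77), ([152.0, 193.0], 0.29)]
s
[... 606 characters left out ...]
49.0, 222.0], 0.5)]
key_round [([371.0, 221.0], 0.61), ([265.0, 184.0], 0.19)]
key_cross [([391.0, 218.0], 0.57)]
rack [([362.0, 224.0], 0.76)]
saucepan [([245.0, 267.0], 0.94), ([265.0, 143.0], 0.88)]
stool [([157.0, 213.0], 0.7), ([204.0, 212.0], 0.57), ([264.0, 145.0], 0.46)]
armchair [([160.0, 143.0], 0.78)]
bed [([363.0, 147.0], 0.86)]
teacup [([294.0, 261.0], 0.94)]
milk [([193.0, 162.0], 0.48), ([293.0, 262.0], 0.21)]
toaster [([271.0, 124.0], 0.55)]
lamp [([194.0, 262.0], 0.49)]
wrist 345.99413453031974 345.99413453031974 245.7409339009425 189.96135392818587 [[1.0, 0.0003, -0.0001, -0.0001], [-0.0002, 0.9567, 0.2911, -0.0737], [0.0002, -0.2911, 0.9567, -0.1431], [0.0, 0.0, 0.0, 1.0]]
```

```bash
python3 - <<'E'
import cv2
a=cv2.imread("pics/top0.png");b=cv2.imread("pics/scene0.png")
cv2.imwrite("pics/topc.png",cv2.resize(a[90:310,120:430],None,fx=2.5,fy=2.5,interpolation=3))
cv2.imwrite("pics/scenec.png",cv2.resize(b[130:350,80:400],None,fx=2.5,fy=2.5,interpolation=3))
E
```

```text
(no output)
```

View pics/topc.png

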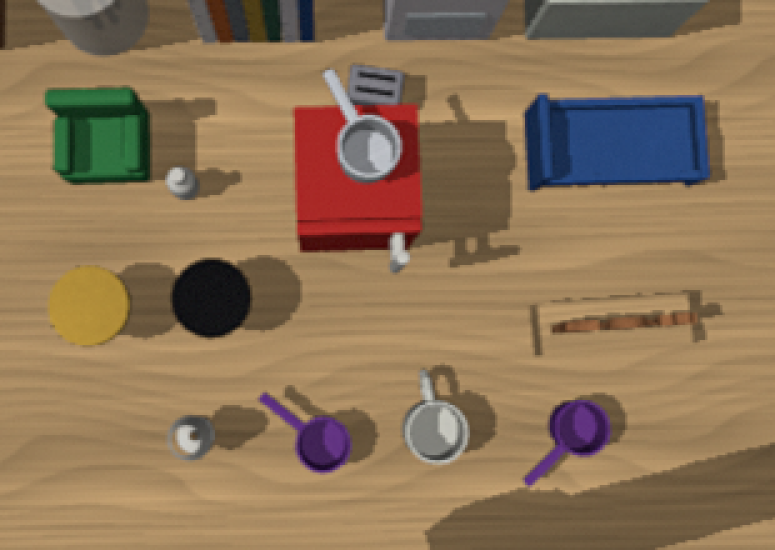

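View pics/scenec.png

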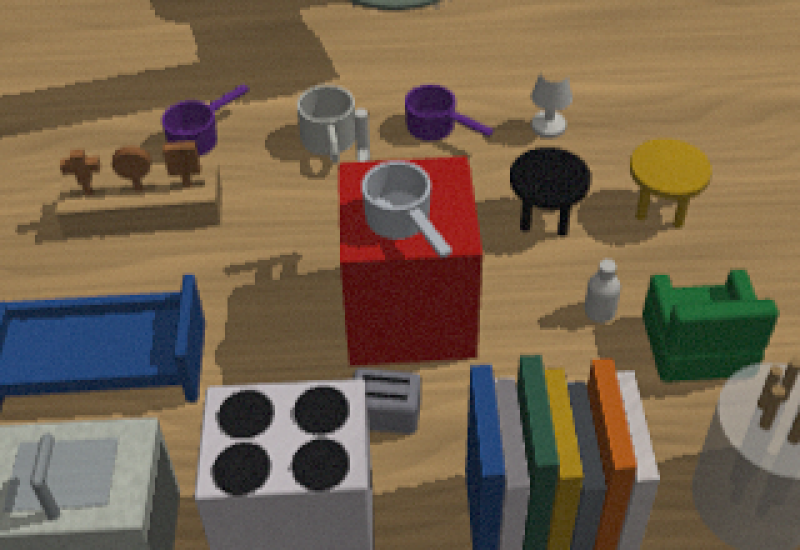

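The top view shows the fridge at about (262,160), with its door and post (279,190) facing the robot. The silver pan is at (267,149). The yellow stool is at (156,212), and the black look-alike is at (204,209). The keys in the scene view run cross (112,197), round (133,196), square (152,193), so the square key is the +y one, at (349,222) in the top view. The purple pans and the black stool are decoys.

```bash
cat > h.py <<'E'
from cell import *
import cv2,numpy as np
from scipy.spatial.transform import Rotation as R
def ray(f,uv,T=None):
    T=f["cam_to_world"] if T is None else T
    d=np.array([(uv[0]-f["cx"])/f["fx"],(uv[1]-f["cy"])/f["fy"],1.]);return T[:3,3],T[:3,:3]@d
def onz(f,uv,z,T=None):
    o,d=ray(f,uv,T);return o+d*(z-o[2])/d[2]
def proj(f,p,T=None):
    T=f["cam_to_world"] if T is None else T
    c=T[:3,:3].T@(np.asarray(p)-T[:3,3]);return np.array([f["fx"]*c[0]/c[2]+f["cx"],f["fy"]*c[1]/c[2]+f["cy"]])
def wristT(f,s):
    T=np.eye(4);T[:3,:3]=R.from_rotvec(s["eef_rot"]).as_matrix();T[:3,3]=s["position"];return T@f["T_tool_cam"]
def down(a): # tool z down, jaw axis x at angle a from world x
    c,s=np.cos(a),np.sin(a)
    return R.from_matrix(np.array([[c,s,0],[s,-c,0],[0,0,-1]])).as_rotvec()
def wshot(name):
    s=get_state();f=grab_frame("wrist");T=wristT(f,s);cv2.imwrite(f"pics/{name}.png",f["img"][...,::-1]);return f,T
E
python3 - <<'E'
from h import *
f=grab_frame("top")
def mc(n,k):
    m=silhouettes("top",n);
    for d in m[:4]:
        c,(w,hh),a=cv2.minAreaRect(np.argwhere(d["mask"])[:,::-1].astype(np.float32));print(n,round(d["score"],2),np.round(d["centre"]),np.round(c,1),round(w,1),round(hh,1),round(a,1))
    return m
mc("stool",0);mc("saucepan",0);mc("rack",0);mc("key_square",0);mc("fridge",0)
for n,z in [("stool",.0),("saucepan",.16),("rack",0),("fridge",0),("door_post",.195),("keyhole",.16),("door_hinge",.195),("key_tip",.01),("key_round",.01),("key_cross",.01)]:
    for d in tip_of("top",n)[:3]: print(n,round(d["score"],2),np.round(d["centre"]),np.round(onz(f,d["centre"],z),3))
img=f["img"];hsv=cv2.cvtColor(img,cv2.COLOR_RGB2HSV)
ye=cv2.inRange(hsv,(18,140,120),(32,255,255));
n,l,st,c=cv2.connectedComponentsWithStats(ye);k=[(st[i,4],np.round(c[i]),st[i][:4]) for i in range(1,n) if st[i,4]>200];print(k)
for a in k: print("yellow",onz(f,a[1],.07))
red=cv2.inRange(hsv,(0,150,150),(8,255,255))|cv2.inRange(hsv,(172,150,150),(180,255,255))
red=cv2.morphologyEx(red,cv2.MORPH_OPEN,np.ones((3,3)))
big=cv2.resize(img[110:205,225:300],None,fx=8,fy=8,interpolation=3)[...,::-1];cv2.imwrite("pics/fr.png",big[:600*1][:600])
for z,u in [("TL",(238,133)),]: print(onz(f,u,.16))
big=cv2.resize(img[190:245,320:415],None,fx=8,fy=8,interpolation=3)[...,::-1];cv2.imwrite("pics/rk.png",big)
E
```

```text
stool 0.96 [202. 211.] [205. 209.] 32.0 32.0 90.0
stool 0.66 [157. 212.] [155.5 211.5] 31.0 31.0 90.0
saucepan 0.92 [245. 266.] [242.  260.5] 41.7 21.9 45.0
saucepan 0.62 [350. 261.] [344.7 264.2] 23.7 40.1 64.4
rack 0.88 [366. 223.] [364.1 219.3] 20.7 63.3 86.2
rack 0.65 [371. 222.] [369.1 218.6] 4.3 18.3 84.3
rack 0.23 [350. 222.] [350.5 220. ] 4.0 17.0 90.0
key_square 0.49 [351. 221.] [351.5 220. ] 4.0 15.0 90.0
fridge 0.62 [259. 166.] [262.5 165. ] 66.0 51.0 90.0
stool 0.77 [206. 210.] [0.52  0.155 0.   ]
stool 0.63 [163. 214.] [0.51  0.281 0.   ]
saucepan 0.91 [264. 150.] [ 0.666 -0.017  0.16 ]
saucepan 0.87 [346. 258.] [ 0.384 -0.217  0.16 ]
saucepan 0.85 [246. 266.] [0.367 0.037 0.16 ]
rack 0.9 [360. 220.] [ 0.484 -0.308  0.   ]
fridge 0.28 [358. 149.] [ 0.701 -0.312  0.   ]
door_post 0.85 [281. 193.] [ 0.548 -0.054  0.195]
keyhole 0.63 [266. 152.] [ 0.658 -0.021  0.16 ]
door_hinge 0.82 [238. 173.] [0.598 0.053 0.195]
door_hinge 0.66 [362. 218.] [ 0.482 -0.251  0.195]
key_tip 0.54 [344. 220.] [ 0.485 -0.256  0.01 ]
key_round 0.39 [361. 219.] [ 0.485 -0.306  0.01 ]
key_cross 0.43 [381. 219.] [ 0.485 -0.365  0.01 ]
[(np.int32(251), array([219.,  68.]), array([215,  50,   8,  36], dtype=int32)), (np.int32(819), array([155., 212.]), array([139, 196,  33,  32], dtype=int32))]
yellow [0.93201409 0.10685528 0.07      ]
yellow [0.51344577 0.28730421 0.07      ]
[0.71049465 0.05174043 0.16      ]
```

View pics/fr.png

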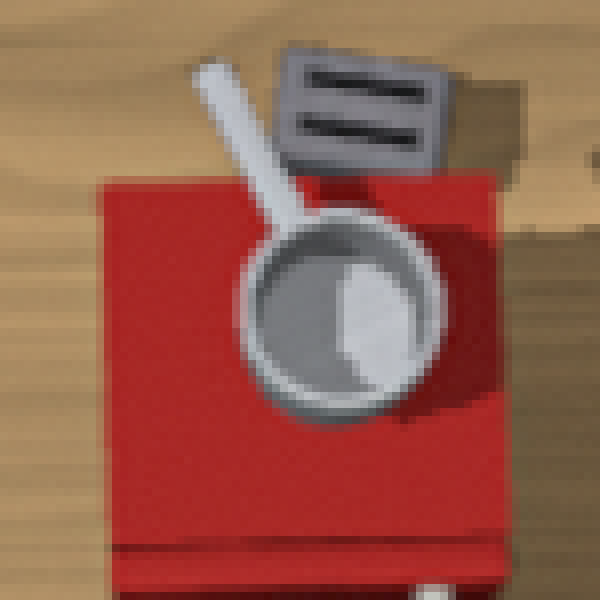

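View pics/rk.png

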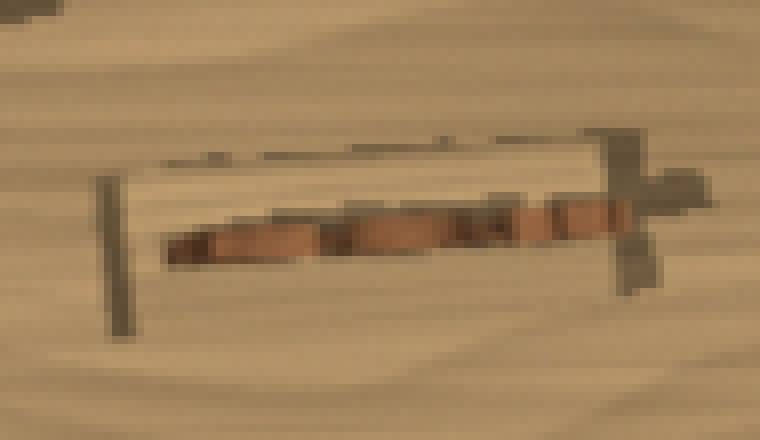

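```bash
python3 - <<'E'
from h import *
f=grab_frame("top")
bl,br,sl,sr=[onz(f,u,.16) for u in [(237.5,132.9),(287.1,131.5),(239,178.5),(288.1,177.25)]]
print(bl,br,sl,sr, np.linalg.norm(bl-br),np.linalg.norm(bl-sl))
c=(bl+br+sl+sr)/4; v=(bl-br)+(sl-sr); print("fridge",c,"yaw",np.arctan2(v[1],v[0])-np.pi/2)
p=onz(f,(267.9,149),.202);t=onz(f,(251.5,119),.197);d=t-p
print("pan",p,"handle",np.linalg.norm(d[:2]),np.arctan2(d[1],d[0]))
# rack top edge corners from crop
a=onz(f,(320+120/8,190+172/8),.04);b=onz(f,(320+605/8,190+142/8),.04);e=onz(f,(320+135/8,190+338/8),.0)
print("rack back edge",a,b,np.linalg.norm(a-b),np.arctan2(*(a-b)[[1,0]])-np.pi/2)
P=onz(f,(279,191),.195);print(P)
# scene check of the stool
g=grab_frame("scene")
for d in tip_of("scene","stool"): print(d["centre"],onz(g,d["centre"],0))
for n in("saucepan","key_tip","door_post"):
  for d in tip_of("scene",n): print(n,d["score"],d["centre"],onz(g,d["centre"],dict(saucepan=.16,key_tip=.01,door_post=.195)[n]))
E
```

```text
[0.71077983 0.05304232 0.16      ] [ 0.71284917 -0.076822    0.16      ] [0.59028676 0.0506729  0.16      ] [ 0.5916412 -0.0759472  0.16     ] 0.12988081341095162 0.12051635749515957
fridge [ 0.65138924 -0.01226349  0.16      ] yaw 0.013348089812471597
pan [ 0.65681934 -0.02289641  0.202     ] handle 0.0882299254613545 0.4622943888450862
rack back edge [ 0.50830884 -0.22248824  0.04      ] [ 0.51626769 -0.3992204   0.04      ] 0.17691128177177076 0.04500303930107519
[ 0.55218777 -0.04840199  0.195     ]
[296.5, 217.6] [0.52556392 0.14512533 0.        ]
[339.8, 214.7] [5.21694892e-01 2.71354655e-01 1.11022302e-16]
[235.4, 293.3] [ 0.76722843 -0.03789059  0.        ]
saucepan 0.85 [154.3, 183.6] [ 0.53390824 -0.23346244  0.16      ]
saucepan 0.63 [248.6, 180.6] [0.5370188  0.00779729 0.16      ]
saucepan 0.56 [242.6, 218.0] [ 0.66758211 -0.0135078   0.16      ]
key_tip 0.47 [155.8, 209.0] [ 0.47650543 -0.2587439   0.01      ]
door_post 0.82 [221.7, 172.8] [ 0.54279541 -0.05972289  0.195     ]
```

```bash
python3 - <<'E'
from h import *
a=.462+np.pi/2
for x in (a,a-np.pi):
    q=ik([.657,-.022,.30],down(x));print(x,q)
    q=ik([.513,.287,.30],down(x));print(q)
movep([.657,-.022,.32],down(a-np.pi)) 
print(get_state()["clock"],get_state()["position"])
f,T=wshot("w1")
for p in ([.657,-.023,.202],[.657+.0785,-.023+.039,.194]): print(proj(f,p,T))
for d in tip_of("wrist","saucepan"):print(d["score"],d["centre"],onz(f,d["centre"],.16,T))
E
```

```text
2.0327963267948967 [-0.14566988  0.50821292  0.25981227  1.32239568  0.         -0.60766988]
[ 0.38453587  0.36533276  0.03962946  1.24509302  0.         -0.07746413]
-1.1087963267948964 [-1.45669877e-01  5.08212921e-01  2.59812270e-01  1.32239568e+00
  4.44089210e-16  2.53392278e+00]
[0.38453587 0.36533276 0.03962946 1.24509302 0.         3.06412853]
4.8417 [ 0.65684934 -0.02319977  0.31985585]
[245.77071226 182.66215744]
[245.71129214  64.36110258]
0.87 [246.0, 169.1] [ 0.65783407 -0.02281644  0.16      ]
0.58 [128.5, 304.0] [0.47848628 0.02162848 0.16      ]
0.49 [300.8, 365.5] [ 0.48870156 -0.17301729  0.16      ]
```

View pics/w1.png

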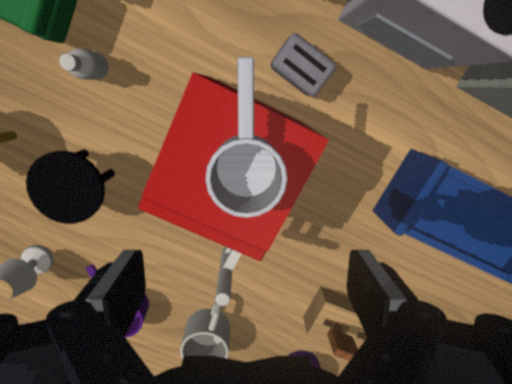

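```bash
python3 - <<'E'
from h import *
a=.462+np.pi/2-np.pi
s=get_state();f=grab_frame("wrist");T=wristT(f,s)
c=onz(f,(246,177.5),.202,T);print(c)
h=onz(f,(246,60),.197,T);print(np.arctan2(*(h-c)[[1,0]]))
m=(c[:2]+[.657,-.0229])/2
move_l([*m,.215],.15)
print(move_l([*m,.168],.06,until_force=8))
print(get_state()["position"])
grab(40); s=get_state();print(s["finger_gap"],s["contact_force"])
move_l([*m,.29],.12)
s=get_state();print(s["finger_gap"],s["contact_force"],s["clock"])
wshot("w2")
E
```

```text
[ 0.66079305 -0.0212147   0.202     ]
0.46077448208787763
False
[ 0.65919568 -0.02207402  0.16832672]
0.7389372655930627 [-0.94087497 -0.4138806   5.86970678]
0.7386221123911142 [-0.46223135  0.11571545 -1.42327412] 8.2833
```

View pics/w2.png

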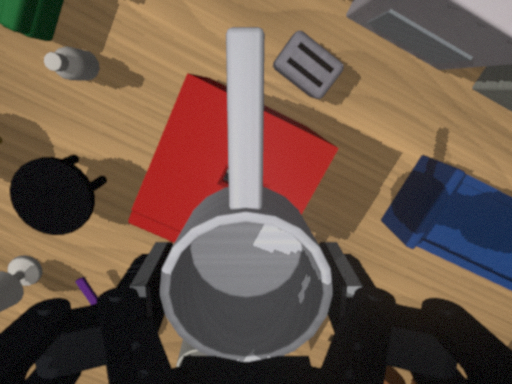

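```bash
python3 - <<'E'
from h import *
a=.462+np.pi/2-np.pi+.53
m=[.513,.286]
movep([*m,.20],down(a))
print(move_l([*m,.100],.12))
print(move_l([*m,.074],.03,until_force=4),get_state()["position"],get_state()["contact_force"])
let_go()
move_l([*m,.22],.15)
print(get_state()["clock"])
f=grab_frame("top");cv2.imwrite("pics/t2.png",cv2.resize(f["img"][100:300,120:320],None,fx=3,fy=3)[...,::-1])
f,T=wshot("w3"); print(proj(f,[*m,.07],T))
movep([.649,-.022,.33],down(-np.pi/2+.013)) 
f,T=wshot("w4"); print(proj(f,[.651,-.022,.16],T),get_state()["clock"],get_state()["q"])
for d in tip_of("wrist","keyhole"):print(d["score"],d["centre"],onz(f,d["centre"],.16,T))
E
```

```text
False
True [0.51278106 0.28590127 0.07926941] [-0.71870709 -0.33939928  6.24004806]
12.7667
[247.1184606  172.21224056]
[247.21498497 165.13088031] 14.25 [-1.45307023e-01  4.87965333e-01  3.00231036e-01  1.38423109e+00
  3.92232538e-04  2.98096974e+00]
0.94 [248.6, 162.6] [ 0.65340675 -0.02323811  0.16      ]
```

View pics/t2.png

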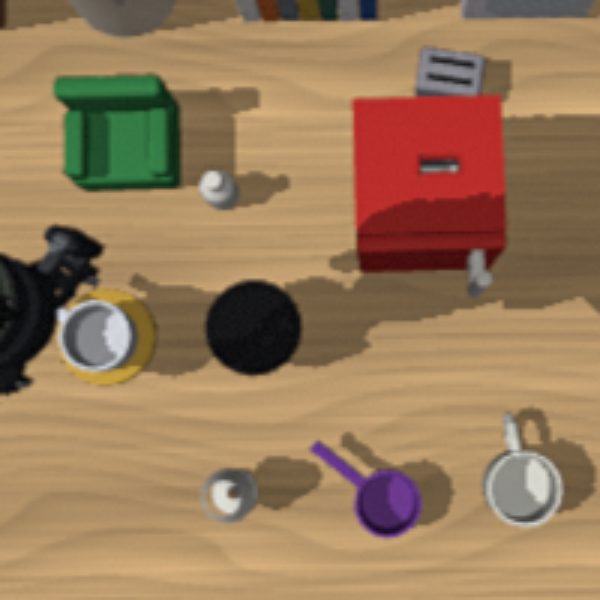

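View pics/w3.png

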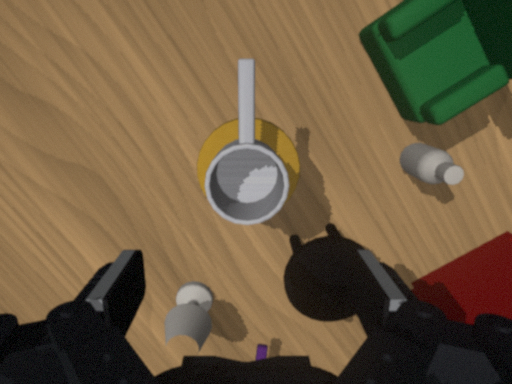

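View pics/w4.png

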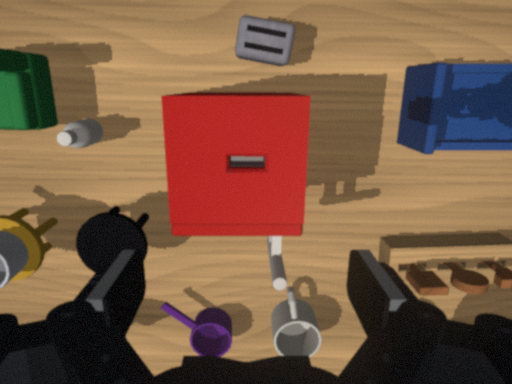

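```bash
python3 - <<'E'
from h import *
s=get_state();f=grab_frame("wrist");T=wristT(f,s)
c=f["img"][85:245,155:320];cv2.imwrite("pics/kh.png",cv2.resize(c,None,fx=3.6,fy=3.6,interpolation=3)[...,::-1])
c=f["img"][145:180,225:270];cv2.imwrite("pics/kh2.png",cv2.resize(c,None,fx=16,fy=16,interpolation=3)[...,::-1])
# pan vs stool using w3 pose
p=np.array([.513,.286,.22]);M=np.eye(4);M[:3,:3]=R.from_rotvec(down(.462-np.pi/2+.53)).as_matrix();M[:3,3]=p;W=M@f["T_tool_cam"]
print("stool",onz(f,(248.5,169),.07,W),"pan",onz(f,(247,182),.112,W))
E
```

```text
stool [0.51702391 0.28759926 0.07      ] pan [0.51579396 0.28839732 0.112     ]
```

View pics/kh.png

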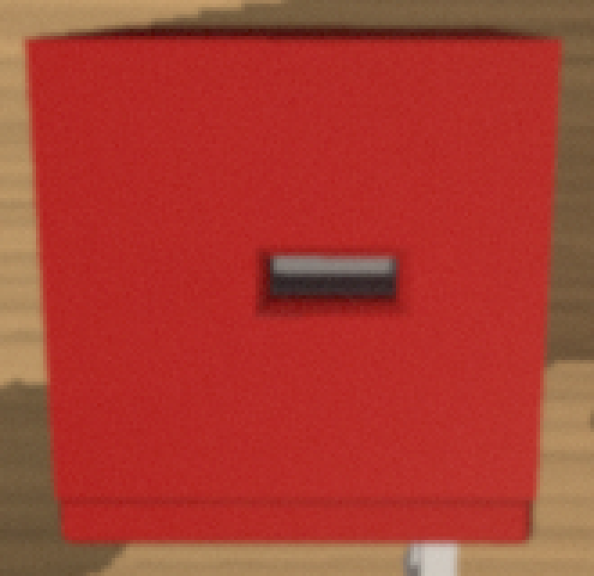

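View pics/kh2.png

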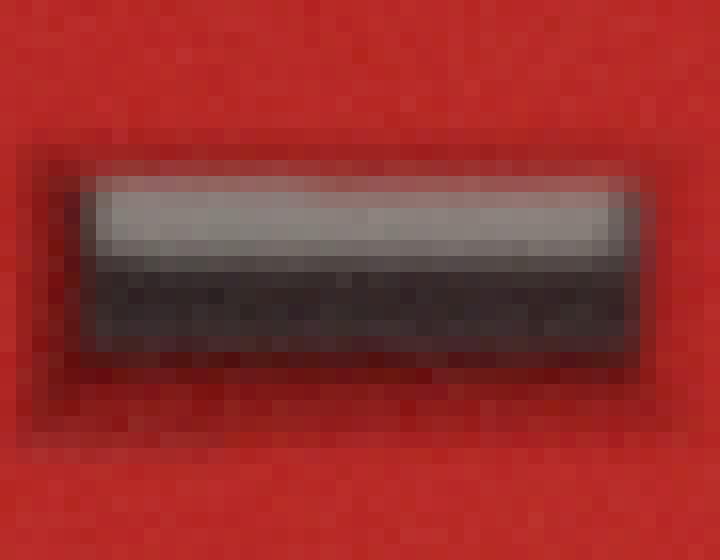

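```bash
python3 - <<'E'
from h import *
s=get_state();f=grab_frame("wrist");T=wristT(f,s)
g=lambda u,v:onz(f,(155+u/3.6,85+v/3.6),.16,T)
A,B,C,D=g(27,40),g(560,40),g(57,500),g(533,500)
print(A,B,C,D,np.linalg.norm(A-B),np.linalg.norm(C-D),np.linalg.norm(A-C))
c=(A+B+C+D)/4;v=(A-B)+(C-D);y=np.arctan2(v[1],v[0])-np.pi/2;print(c,y)
for w in (A-B,C-D): print(np.arctan2(w[1],w[0])-np.pi/2)
print("kh",c[:2]+.01*np.array([np.sin(y),-np.cos(y)]),"direct",onz(f,(247.6,163.3),.16,T))
# slot rows edges
F=f["img"].astype(float);print(F[145:180,238:258,0].mean(1).round())
# cross-check w/ top
t=grab_frame("top")
for d in tip_of("top","keyhole"): print(d["score"],d["centre"],onz(t,d["centre"],.16))
cv2.imwrite("pics/tk.png",cv2.resize(t["img"][125:185,230:295],None,fx=9,fy=9,interpolation=3)[...,::-1])
E
```

```text
[0.71154085 0.05315627 0.16      ] [ 0.71355231 -0.07604851  0.16      ] [0.59136284 0.05160327 0.16      ] [ 0.59336424 -0.07718231  0.16      ] 0.12922043734275168 0.12880113376212995 0.12018804641064706
[ 0.65245506 -0.01211782  0.16      ] 0.015553033395245608
0.01556673087450644
0.015539291324746296
kh [ 0.65261058 -0.02211661] direct [ 0.6528049  -0.02213411  0.16      ]
[184. 184. 184. 184. 184. 184. 184. 180. 167. 154. 151. 148. 143. 138.
 133. 113.  80.  58.  51.  53.  60.  68.  81. 104. 127. 139. 148. 165.
 178. 183. 184. 185. 185. 184. 185.]
0.45 [379.8, 219.4] [ 0.47925743 -0.30735948  0.16      ]
```

View pics/tk.png

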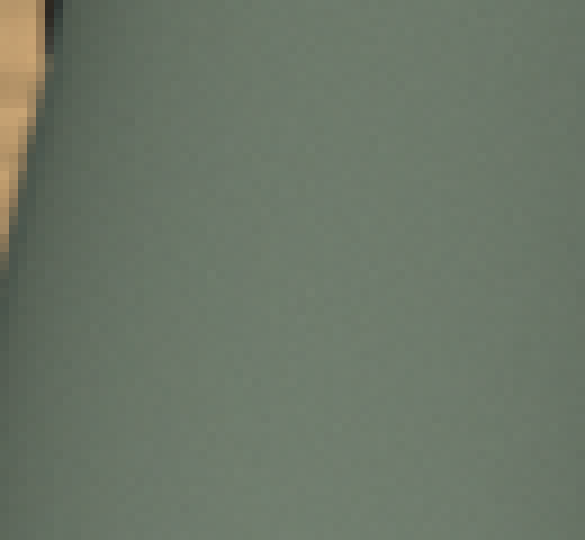

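```bash
python3 - <<'E'
from h import *
movep([.485,-.256,.25],down(np.pi+.045))
print(get_state()["q"],get_state()["clock"])
f,T=wshot("w5"); print(proj(f,[.485,-.256,.1],T))
for n in("key_square","key_round","key_cross"):
  for d in spot_in("wrist",n)[:2]:print(n,d["score"],d["centre"],onz(f,d["centre"],.09,T))
E
```

```text
[-6.20149522e-01  3.11642593e-01 -1.64361688e-01  1.09472856e+00
  1.44809703e-05 -2.23601798e+00] 18.8
[245.1628516  173.65186083]
key_square 0.96 [249.8, 169.3] [ 0.48090631 -0.2576993   0.09      ]
key_round 0.91 [247.7, 104.4] [ 0.48545283 -0.31427318  0.09      ]
key_cross 0.95 [249.6, 37.6] [ 0.48637957 -0.36673625  0.09      ]
```

View pics/w5.png

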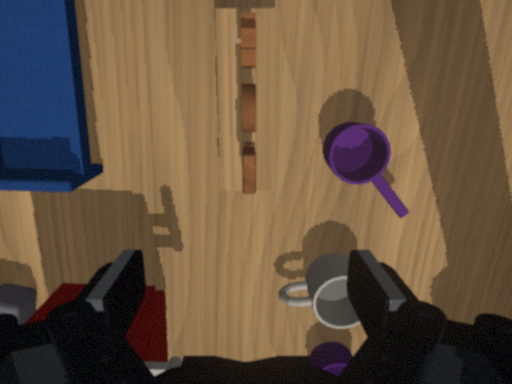

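```bash
python3 - <<'E'
from h import *
s=get_state();f=grab_frame("wrist");T=wristT(f,s)
a=cv2.resize(f["img"][0:200,205:295],None,fx=3,fy=3,interpolation=3)
g=cv2.imread("pics/scene0.png")[175:225,95:175,::-1];b=cv2.resize(g,(500,312),interpolation=3)
o=np.zeros((600,780,3),np.uint8);o[:600,:270]=a;o[:312,275:775]=b;cv2.imwrite("pics/kc.png",o[...,::-1])
E
```

```text
(no output)
```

View pics/kc.png

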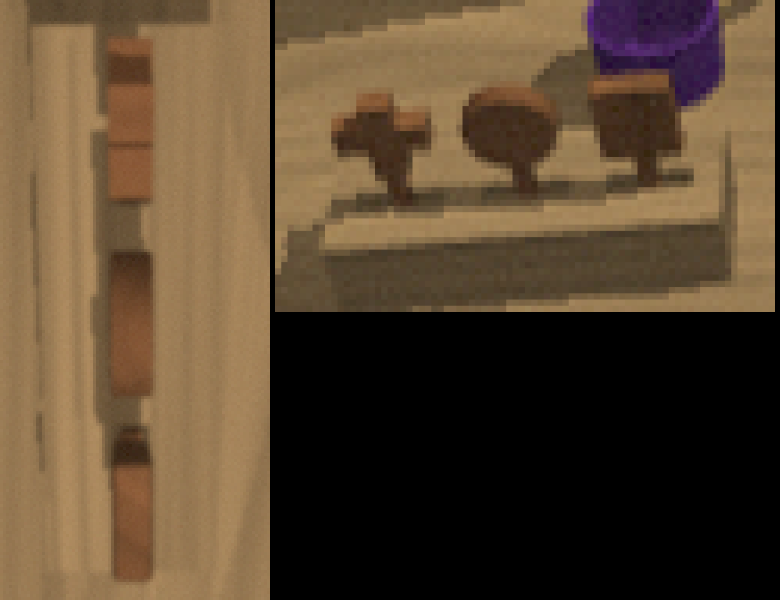

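```bash
python3 - <<'E'
from h import *
s=get_state();f=grab_frame("wrist");T=wristT(f,s)
c=onz(f,(249.3,173.8),.1,T);
e=[onz(f,u,.1,T) for u in((249.3,154.3),(249.3,193.3),(242.7,174),(256,174))];print(c,np.linalg.norm(e[0]-e[1]),np.linalg.norm(e[2]-e[3]))
k=c[:2]
move_l([*k,.12],.15)
print(move_l([*k,.060],.08,until_force=6))
grab(40); s=get_state();print(s["position"],s["finger_gap"],s["contact_force"])
z0=s["position"][2]
move_l([*k,z0+.06],.08)
move_l([*k,.25],.15)
s=get_state();print(s["finger_gap"],s["clock"])
wshot("w6");f=grab_frame("scene");cv2.imwrite("pics/s6.png",cv2.resize(f["img"][60:260,60:260],None,fx=3,fy=3)[...,::-1])
E
```

```text
[ 0.48132724 -0.25603856  0.1       ] 0.03507441919405924 0.011609580407612757
False
[ 0.48164    -0.25616152  0.06016383] 0.1316800940070237 [1.13095389 0.33485153 1.00834084]
0.136967217386317 23.5917
```

View pics/w6.png

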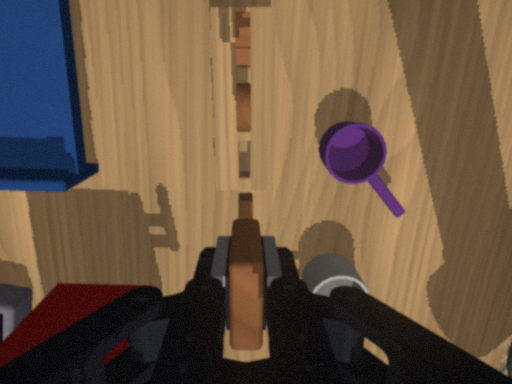

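View pics/s6.png

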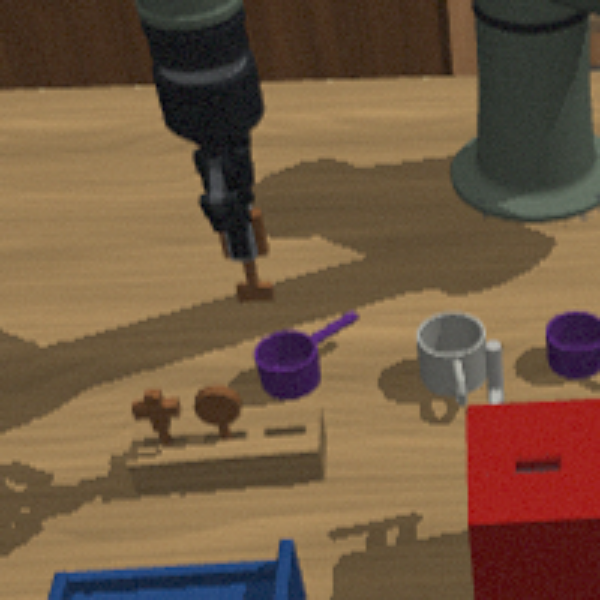

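```bash
python3 - <<'E'
from h import *
f=grab_frame("wrist");s=get_state()
C=np.linalg.inv(f["T_tool_cam"])
def pt(p):
    c=C@np.r_[p,1];return np.round([f["fx"]*c[0]/c[2]+f["cx"],f["fy"]*c[1]/c[2]+f["cy"]],1)
for y in(-.002,0,.002):
    print(y,"top front",pt([.006,y-.018,-.04]),"top back",pt([-.006,y+.018,-.04]),"bow low front",pt([.006,y-.018,.002]),"bit lo front",pt([.004,y-.015,.05]),pt([-.004,y-.015,.05]),pt([.004,y-.015,.034]))
c=f["img"][170:370,200:300];cv2.imwrite("pics/kg.png",cv2.resize(c,None,fx=3,fy=3,interpolation=3)[...,::-1])
print(s["eef_rot"],down(np.pi+.045))
E
```

```text
-0.002 top front [262.9 255.5] top back [228.1 345.7] bow low front [258.3 211.2] bit lo front [251.8 187.3] [238.1 187.4] [252.4 195.7]
0 top front [262.8 261. ] top back [228.2 350.2] bow low front [258.2 215.4] bit lo front [251.8 190.6] [238.1 190.6] [252.3 199.3]
0.002 top front [262.7 266.4] top back [228.3 354.8] bow low front [258.2 219.6] bit lo front [251.8 193.9] [238.1 193.9] [252.3 202.8]
[ 7.05878557e-02 -3.13913920e+00 -1.95839273e-03] [ 0.07067987 -3.14079747 -0.        ]
```

View pics/kg.png

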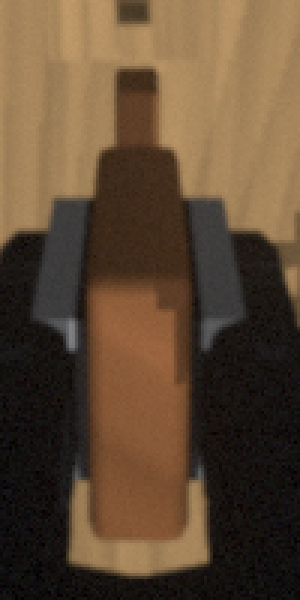

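```bash
python3 - <<'E'
from h import *
k=[.6522,-.0228]; o=down(np.pi+.015)
movep([*k,.25],o)
f=grab_frame("scene");cv2.imwrite("pics/s7.png",cv2.resize(f["img"][130:260,180:310],None,fx=4,fy=4,interpolation=3)[...,::-1])
move_l([*k,.215],.12)
r=move_l([*k,.1715],.04,until_force=12)
s=get_state();print(r,s["position"],s["contact_force"],s["clock"],s["q"])
wshot("w7")
E
```

```text
False [ 0.65276808 -0.02281216  0.17214633] [1.39051882 0.84913922 4.24302414] 26.5833 [-1.47919139e-01  5.56044008e-01  1.39940602e-02  1.02727657e+00
  1.38726929e-04 -1.73375831e+00]
```

View pics/w7.png

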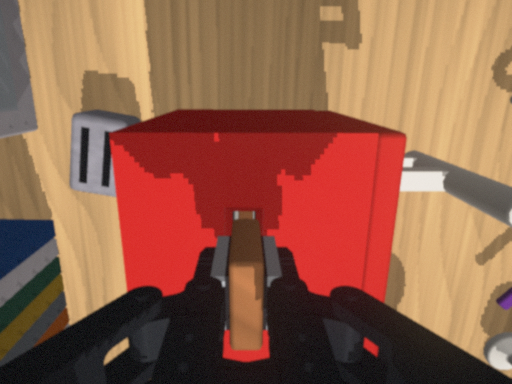

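View pics/s7.png

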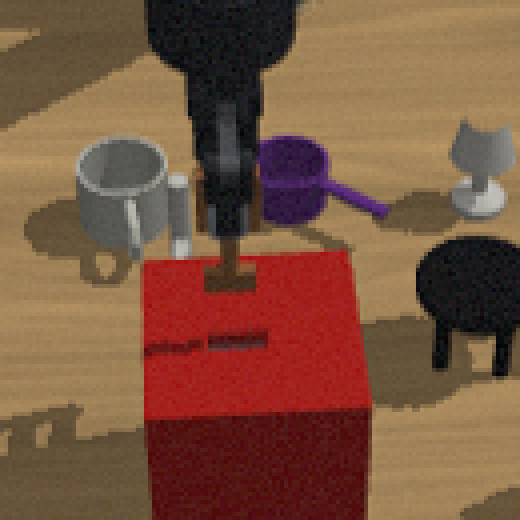

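```bash
python3 - <<'E'
from h import *
kh=np.array([.6526,-.0221]);o0=np.array([.0,-.0007])
for t in (.3,.6,.9,1.2,1.4,1.5):
    c,s_=np.cos(-t),np.sin(-t);o=np.array([[c,-s_],[s_,c]])@o0
    movep([*(kh+o),.1718],down(np.pi+.015-t))
    s=get_state();print(t,s["contact_force"].round(1),s["wrist_torque"].round(3),s["finger_gap"].round(3),s["q"][5].round(3),s["clock"])
f,T=wshot("w8")
E
```

```text
Traceback (most recent call last):
AttributeError: 'float' object has no attribute 'round'
```

```bash
python3 - <<'E'
from h import *
kh=np.array([.6526,-.0221]);o0=np.array([.0,-.0007])
for t in (.7,1.1,1.4,1.5):
    c,s_=np.cos(-t),np.sin(-t);o=np.array([[c,-s_],[s_,c]])@o0
    movep([*(kh+o),.1718],down(np.pi+.015-t))
    s=get_state();print(t,s["contact_force"].round(1),s["wrist_torque"].round(3),s["finger_gap"],s["q"][5].round(3),s["clock"])
f,T=wshot("w8")
E
```

```text
0.7 [2.9 0.1 5. ] [-0.166 -0.652  0.01 ] 0.1345861277204947 -1.037 27.4917
1.1 [ 2.5 -0.5  5.7] [-0.104 -0.615 -0.001] 0.13562415789680846 -0.636 27.9583
1.4 [3.1 0.1 4.7] [ 0.114 -0.699 -0.04 ] 0.1361003744200144 -0.335 28.35
1.5 [ 3.2 -0.2  5. ] [ 0.133 -0.748  0.007] 0.1388098566568418 -0.235 28.6
```

View pics/w8.png

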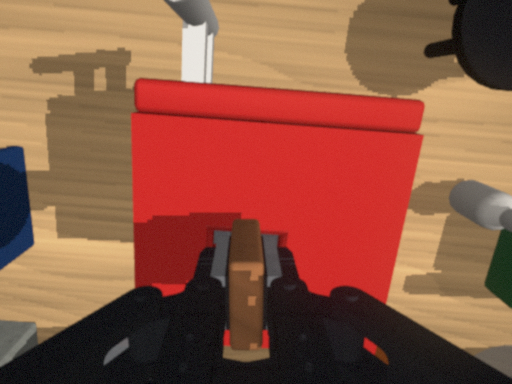

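```bash
python3 - <<'E'
from h import *
kh=np.array([.6526,-.0221]);o0=np.array([.0,-.0007])
for t in (1.54,1.58):
    c,s_=np.cos(-t),np.sin(-t);o=np.array([[c,-s_],[s_,c]])@o0
    movep([*(kh+o),.1718],down(np.pi+.015-t))
    s=get_state();print(t,s["contact_force"].round(1),s["wrist_torque"].round(3),s["finger_gap"],s["q"][5].round(3),s["clock"])
let_go()
p=s["position"];move_l([p[0],p[1],.30],.12)
f,T=wshot("w9");print(proj(f,[*kh,.212],T),get_state()["clock"])
for d in tip_of("wrist","door_post"):print(d["score"],d["centre"],onz(f,d["centre"],.195,T))
for d in tip_of("wrist","key_tip"):print(d["score"],d["centre"],onz(f,d["centre"],.122,T))
g=grab_frame("scene");cv2.imwrite("pics/s9.png",cv2.resize(g["img"][140:290,180:370],None,fx=4,fy=4,interpolation=3)[...,::-1])
E
```

```text
1.54 [2.9 1.1 4.6] [ 0.214 -0.758  0.03 ] 0.13370762484672052 -0.195 28.9
1.58 [3.  0.8 5.7] [ 0.216 -0.732  0.052] 0.13226836557704752 -0.155 29.15
[244.89004363 197.5120416 ] 31.125
0.73 [197.2, 41.1] [ 0.54966669 -0.05420835  0.195     ]
```

View pics/w9.png

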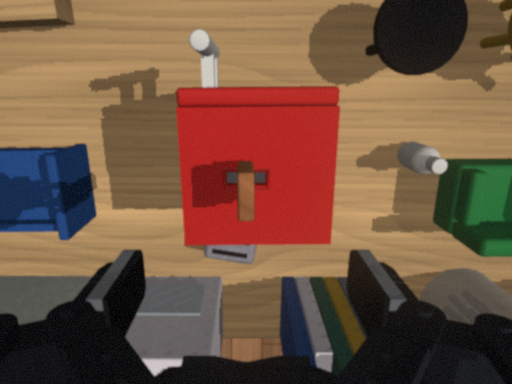

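View pics/s9.png

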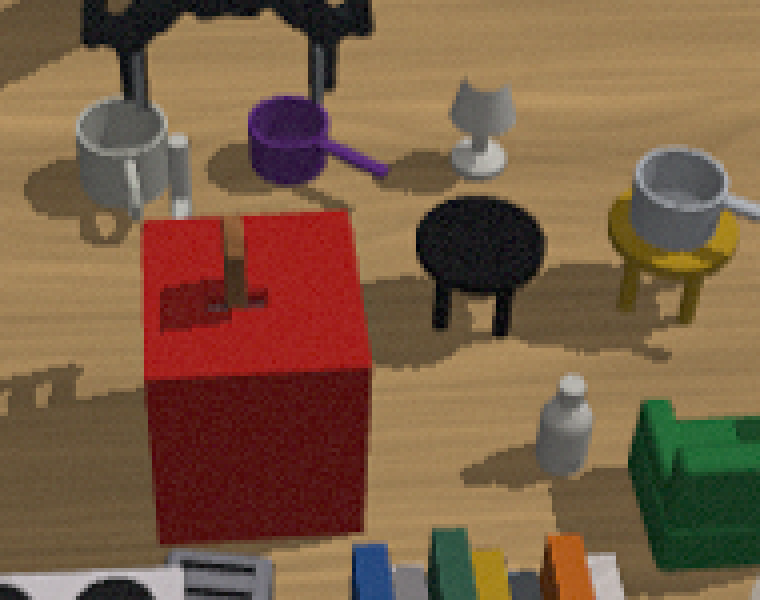

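```bash
python3 - <<'E'
from h import *
s=get_state();f=grab_frame("wrist");T=wristT(f,s)
print(onz(f,(205,42),.195,T))
P=np.array([.5497,-.0540]);print("q",ik([*P,.24],down(2.757)))
movep([*P,.25],down(2.757))
f,T=wshot("w10");print(proj(f,[*P,.195],T),get_state()["clock"])
for d in tip_of("wrist","door_post"):print(d["score"],d["centre"],onz(f,d["centre"],.195,T))
E
```

```text
[ 0.55034139 -0.04913074  0.195     ]
q [-0.23156854  0.32494923 -0.17155571  1.07429138  0.         -1.41777221]
[245.83290065 211.73694898] 32.5333
```

View pics/w10.png

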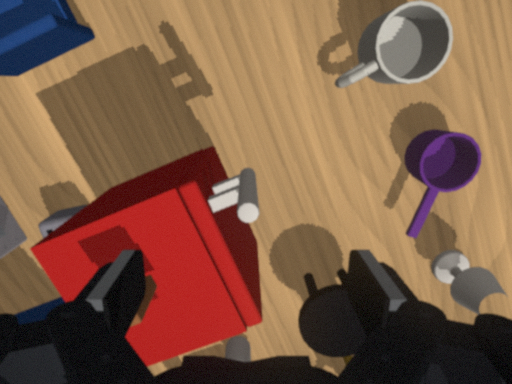

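```bash
python3 - <<'E'
from h import *
s=get_state();f=grab_frame("wrist");T=wristT(f,s)
P=onz(f,(248,211.5),.195,T)[:2];print(P)
print(move_l([*P,.168],.1,until_force=10))
grab(25);s=get_state();print(s["finger_gap"],s["contact_force"].round(1),s["position"])
H=np.array([.593,.052]);r=s["position"][:2]-H;print(np.linalg.norm(r),"expect .1142")
for t in np.arange(.1,1.31,.1):
    c,s_=np.cos(-t),np.sin(-t);p=H+np.array([[c,-s_],[s_,c]])@r
    move_l([*p,.168],.1,rot=down(2.757-t))
    s=get_state()
    if int(round(t*10))%3==1: print(round(t,1),s["contact_force"].round(1),s["finger_gap"],s["clock"])
f,T=wshot("w11");g=grab_frame("scene");cv2.imwrite("pics/s11.png",cv2.resize(g["img"][100:290,130:390],None,fx=3,fy=3,interpolation=3)[...,::-1])
E
```

```text
[ 0.54850139 -0.05360681]
False
0.1490641039910928 [ 0.3 -0.3  2.4] [ 0.54860404 -0.05366215  0.16818011]
0.11461016845983925 expect .1142
0.1 [-1.3  0.4  1.7] 0.15170149811064174 34.5167
0.4 [-2.2 -1.6  4.1] 0.15288927824263174 35.3167
0.7 [-4.2 -1.6  6.5] 0.1516583889328906 36.1167
1.0 [-4.4 -0.8  7.5] 0.14908764312768238 36.9167
1.3 [-5.1  0.5  6.4] 0.14758285125538495 37.7167
```

View pics/s11.png

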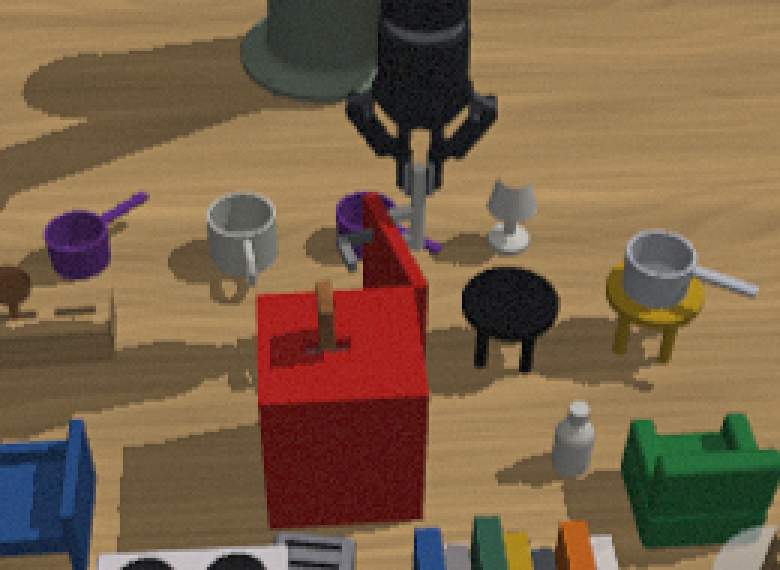

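```bash
python3 - <<'E'
from h import *
let_go();sleep(.2)
p=get_state()["position"];move_l([p[0],p[1],.30],.12)
movep([.40,-.12,.36],down(0.))
sleep(.5)
s=get_state();print(s["contact_force"].round(1),s["finger_gap"],s["clock"])
for n in("scene","top"):
    f=grab_frame(n);cv2.imwrite(f"pics/{n}12.png",cv2.resize(f["img"][90:310,110:400],None,fx=2.7,fy=2.7,interpolation=3)[...,::-1])
    for d in tip_of(n,"door_post")+tip_of(n,"door_hinge"):print(n,d["score"],d["centre"],onz(f,d["centre"],.195))
E
```

```text
[ 0.4  0.6 -0.5] 0.9986567730781707 41.4167
scene 0.62 [267.3, 152.1] [0.46632002 0.06138037 0.195     ]
scene 0.24 [235.9, 297.7] [ 0.9046302  -0.03623468  0.195     ]
scene 0.89 [265.9, 182.2] [0.58444764 0.04763898 0.195     ]
top 0.69 [231.5, 220.0] [0.48270727 0.06955852 0.195     ]
top 0.59 [240.2, 178.5] [0.58484814 0.04697054 0.195     ]
top 0.36 [296.0, 259.7] [ 0.38436102 -0.0852117   0.195     ]
```

View pics/scene12.png

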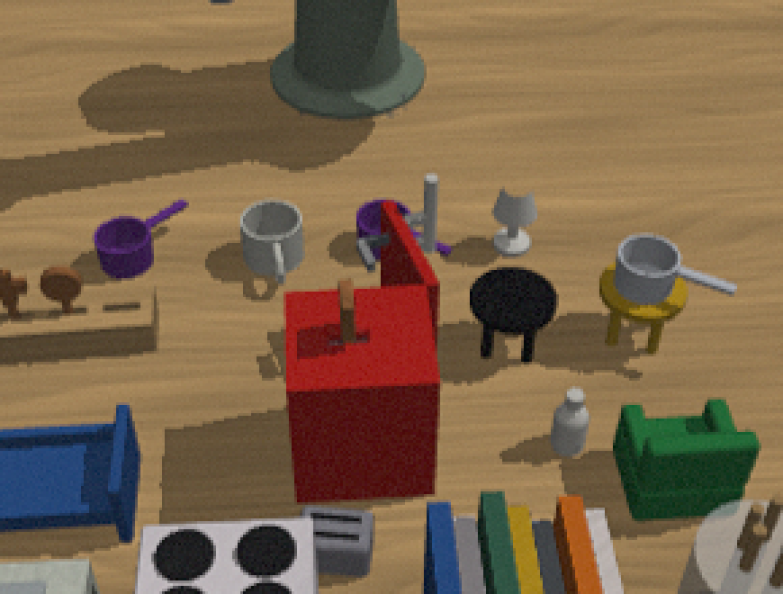

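View pics/top12.png

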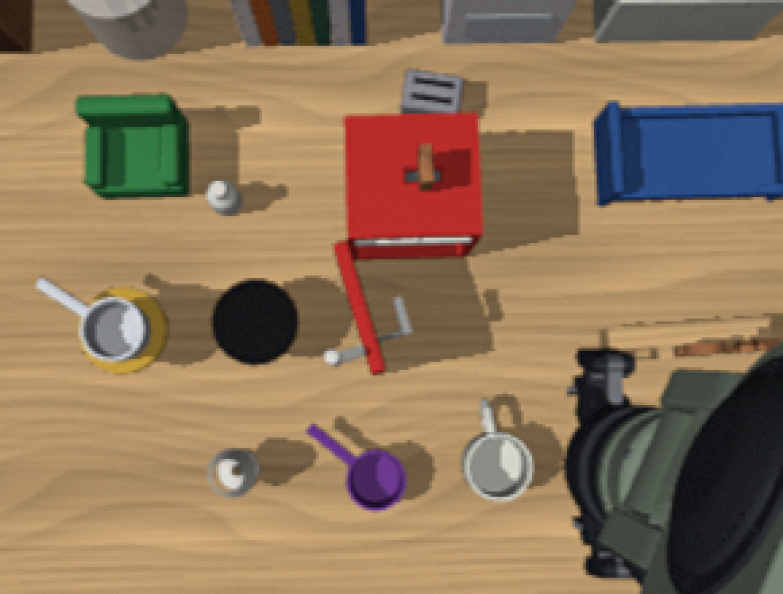

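Top view check: the door (crop 345,245 to 380,370) stands about 1.3 rad open and the key bow (427,165) lies along x in the slot. The pan (115,327) is on the yellow stool (123,330), and the shift between them is only parallax. The other toys look unmoved.

```bash
python3 -c "
from cell import *
sign_off()"
```

```text
the job is handed in; nothing more can be done
```

I finished every step and handed the job in at about 41 s of the 72 s allowed. The hand-in reports no verdict.

- **Saucepan:** it stands upright on the yellow stool, about 1–2 mm off centre by the wrist camera, and is released.
- **Key:** the square-bowed key went in to the expected depth (TCP stopped at z 0.172, bit on the floor). I turned it about 1.57 rad clockwise with the gripper. The last pictures show the bow at right angles to the slot. The barrel angle can't be read directly. I also felt no sharp torque rise at the stop, so "as far as it goes" rests on that turn less the key's 0.1 rad of play.
- **Door:** I led it by the post to about 1.3 rad and it stayed there after I let go. The final picture agrees.
- **Other things:** both wrong keys were still in the rack in the scene picture, and the toys showed no visible movement. The arm was clear of everything at hand-in, with contact force close to zero.

The two cameras put the post of the open door about 18 mm apart. Both positions are past 1.0 rad.

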